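# Return the polished specimens to their holders

### The arm

A 6-joint arm with a two-finger parallel gripper is mounted at the origin on the work surface. World frame = base frame: x ahead of the robot, y to its left, z up, the work surface at z = 0. Lengths are in m, angles in rad, forces in N, time in s.
With the tool pointing down it reaches from about 0.225 to 0.875 m from the base axis. Payload 3.4 kg.
Tool frame: the origin (TCP) lies at the very end of the fingers, on their centre line; the grasp point (between the pads) lies 19 mm behind it (manip.hold_point_z is the distance from the TCP to the grasp point, in m); z points along the fingers, y is the line along which they close (so a half turn about z gives the same grasp; the last joint's range is limited). The gripper opens to 85 mm and grips with 20 to 120 N. Pads are 22 mm wide; open, the fingers measure 114 mm over their backs; the gripper's body (76 mm by 85 mm) begins 54 mm behind the grasp point. The pads swing forward as they close: fully open they stand 13 mm farther back than shut.
Start: joints at [-1.338, 0.276, 1.505, -0, 1.361, -0.121], TCP at [0.199, -0.539, 0.231] pointing down, gripper open.
Joint ranges: [-2.89, 2.89], [-0.75, 2.08], [0.22, 2.7], [-1.18, 4.32], [0.11, 2.71], [-2.7, 2.7]. Speed limits (rad/s): [2.57, 2.57, 3.14, 3.14, 3.14, 3.14].

### API

Orientations are given as a unit quaternion [w, x, y, z].
In Python, from rig import readout, viewer, order, manip gives the robot as it stands. The module is installed in compiled form; this text tells all that it offers.
- The arm moves only by the tool send_rows, never from a script. Its arguments are lists of equal length, an entry for each row: "xyz": the shift along the world's x, y, z in m, a list of three; "delta_rot": the turn, a rotation vector about the world's x, y, z in degrees, a list of three. In form: {"xyz": [[tx, ty, tz], ...], "delta_rot": [[wx, wy, wz], ...]}. A call has 1 to 12 rows; each row shifts and turns the commanded pose from where the row before left it; what a row does not reach is not made up. A row lasts 1/10 s, in which the tool goes at most 50 mm and 8.59 degrees, less where a joint would pass 70% of its speed; a pose out of reach is approached as far as the arm can. A call with a gripper value outside its range is refused whole. "gripper" is the finger opening in m, from 0 to 0.0854, set as the call begins (left out, the last holds). The fingers move at their own pace and stop on an object; "force" is the grip in N (left out, the last holds). Time passes only in rows, so rows that do not move let the fingers close. It gives the time, the measured TCP pose, the force, the opening and the grip force at its end, in the units of the state.
- readout.get_state(): the state, without advancing time (a new reading comes with each control period).
- viewer.get_image(name): name is "side" or "top" or "wrist"; returns a dict with "color" (420x560x3 uint8, red, green, blue), "depth" (420x560 float32, m along the optical axis (not along the pixel's ray), 0 where there is no reading), "K" (3x3 intrinsics, pixels), "camera_from_world" (4x4, takes a point from world to camera coordinates). Camera axes: x right, y up, looking along -z (the intrinsics and any distortion apply to the point x, -y, -z); pixel columns grow to the right and rows downward; lengths in m; the calibration is good to about 2 mm. A picture is of the moment at which its call begins.
- order.sign_off(): hands the job in; it is judged then, once.
The state is a dict: "clock": time; "qpos": joint angles; "qd": joint speeds; "effort": joint torques, N m; "position": TCP position; "ee_rot": TCP orientation; "contact_force": force on the tool from outside, world axes, zero at the start; "moment": the same for the moment, N m; "width": finger opening in m; "gripper_force": force on a finger pad.
Only numpy, scipy, OpenCV 4.12 (cv2) and the standard library are available. Lean on these libraries where they do the work, as an engineer would, in place of code of your own. Each camera call takes 0.05 s, during which the arm holds its last target. There are 200 camera calls.

### The job

Put each of the four polished steel specimens (large round, small round, six-sided and oblong) into the low holder on the bench whose outline matches its shape and size, standing upright with the polished face up and flat on the holder's floor, fully inside the rim. Set them down rather than dropping them, and leave the brown bottle standing where it is.

Things in the scene. Friction and masses are not known exactly. Their poses are not given: they have to be found in the camera images.
- large_round_mid (a point): Loose large round steel specimen, an upright slice of round bar: diameter 50 mm, 40 mm high, about 0.6 kg. The point is its centre, 20 mm above its underside; its z points up. It stands upright on the table with its polished face up. Grasp it by its upper half, so that the fingertips clear the holder's rim.
- small_round_mid (a point): Loose small round steel specimen, an upright slice of round bar: diameter 30 mm, 40 mm high, about 0.22 kg. The point is its centre, 20 mm above its underside; its z points up. It stands upright on the table with its polished face up. Grasp it by its upper half, so that the fingertips clear the holder's rim.
- hexagon_mid (a point): Loose six-sided steel specimen, an upright slice of hexagon bar: 36 mm across flats (two of the flats face its +y and -y, corners on its x axis), 40 mm high, about 0.35 kg. The point is its centre, 20 mm above its underside; its z points up. It stands upright on the table with its polished face up. Grasp it by its upper half, so that the fingertips clear the holder's rim.
- flat_bar_mid (a point): Loose oblong steel specimen, a slice of flat bar: 60 mm long along its x, 25 mm wide along its y, 40 mm high, about 0.46 kg. The point is its centre, 20 mm above its underside; its z points up. It stands upright on the table with its polished face up. Grasp it by its upper half, so that the fingertips clear the holder's rim.
- large_round_holder: Fixed low holder on the table for the large round specimen: flat dark rubber floor 3 mm above the table, surrounded by a white rim 4 mm wide whose top is 6 mm above the table; the outline is round, diameter 68 mm inside the rim, which leaves 9 mm all round the matching specimen. The origin is the centre of its underside, on the table; z up.
- small_round_holder: Fixed low holder on the table for the small round specimen: flat dark rubber floor 3 mm above the table, surrounded by a white rim 4 mm wide whose top is 6 mm above the table; the outline is round, diameter 48 mm inside the rim, which leaves 9 mm all round the matching specimen. The origin is the centre of its underside, on the table; z up.
- hexagon_holder: Fixed low holder on the table for the hexagon specimen: flat dark rubber floor 3 mm above the table, surrounded by a white rim 4 mm wide whose top is 6 mm above the table; the outline is six-sided, 54 mm across flats inside the rim (two of the sides face its +y and -y, corners on its x axis), which leaves 9 mm all round the matching specimen. The origin is the centre of its underside, on the table; z up.
- flat_bar_holder: Fixed low holder on the table for the flat bar specimen: flat dark rubber floor 3 mm above the table, surrounded by a white rim 4 mm wide whose top is 6 mm above the table; the outline is oblong, 78 mm (along its x) by 43 mm (along its y) inside the rim, which leaves 9 mm all round the matching specimen. The origin is the centre of its underside, on the table; z up.
- reagent_bottle: Brown glass bottle with a blue cap, diameter 66 mm, 150 mm high, standing loose at the left of the work area; origin at the centre of its underside. Not to be moved.
There are look-alikes about, which are no part of the job. Leave any yellow look-alike of the part that bears small_round_mid alone.

How it is judged:
At the end, for the whole second after the job is handed in: Each specimen stands upright (within 0.04 rad, polished face up) on the floor of its own matching holder (centre 21 to 24.2 mm above the holder's underside, horizontally within 13.5 mm of the holder's centre, so inside the rim), released and at rest (horizontal distance between large_round_mid and large_round_holder below 0.0135 m and z of large_round_mid in the frame of large_round_holder between 0.021 and 0.0242 m and angle between each of large_round_mid, small_round_mid, hexagon_mid, flat_bar_mid's own z axis and vertical below 0.04 rad and linear speed of each of large_round, small_round, hexagon, flat_bar below 0.01 m/s and angular speed of each of large_round, small_round, hexagon, flat_bar below 0.1 rad/s and contact force between the fingers and large_round below 0.1 N and horizontal distance between small_round_mid and small_round_holder below 0.0135 m and z of small_round_mid in the frame of small_round_holder between 0.021 and 0.0242 m and contact force between the fingers and small_round below 0.1 N and horizontal distance between hexagon_mid and hexagon_holder below 0.0135 m and z of hexagon_mid in the frame of hexagon_holder between 0.021 and 0.0242 m and contact force between the fingers and hexagon below 0.1 N and horizontal distance between flat_bar_mid and flat_bar_holder below 0.0135 m and z of flat_bar_mid in the frame of flat_bar_holder between 0.021 and 0.0242 m and contact force between the fingers and flat_bar below 0.1 N); the robot touches nothing.
It fails at once if a specimen is dropped or thrown (free of the gripper with its underside more than 35 mm above the table) ((height (world z) of large_round_mid above 0.055 m and contact force between each of the arm, the fingers and large_round below 0.05 N) or (height (world z) of small_round_mid above 0.055 m and contact force between each of the arm, the fingers and small_round below 0.05 N) or (height (world z) of hexagon_mid above 0.055 m and contact force between each of the arm, the fingers and hexagon below 0.05 N) or (height (world z) of flat_bar_mid above 0.055 m and contact force between each of the arm, the fingers and flat_bar below 0.05 N)).
It fails at once if the brown bottle is shifted by more than 30 mm or tipped (distance of reagent_bottle from where it was at the start of the episode above 0.03 m or angle between reagent_bottle's own z axis and vertical above 0.3 rad).
It also fails if it takes over 96 s, if anything falls off the work surface, if the arm or the gripper's body presses on something with over 40 N, if the wrist force passes 120 N, or if a joint passes its speed limit or range.

## Working session

There is one attempt and no reset: what is moved stays moved. The work goes in short steps, Python scripts to look and compute and a tool call to move; the robot and the scene stay as the last step left them, time stands still between calls to the robot, and variables do not carry over. Pictures are saved under pics/ and viewed, at most 14 in all, crops included, and the job is handed in when it is done.

Besides the shell and the picture viewer there is one more tool, called after "Request:" in YAML: its name, and indented under it one key for each argument. send_rows: Moves the arm, as the interface text tells. Its arguments: {"type":"object","properties":{"xyz":{"type":"array"},"delta_rot":{"type":"array"},"gripper":{"type":"number"},"force":{"type":"number"}},"required":["xyz","delta_rot"]}

```bash
mkdir -p pics; python3 - <<'E'
from rig import readout, viewer, order, manip
import cv2,numpy as np
print(readout.get_state(), manip.hold_point_z)
for n in("top","side"):
    d=viewer.get_image(n); np.savez(f"{n}0.npz",**d)
    cv2.imwrite(f"pics/{n}0.png",d["color"][:,:,::-1]); print(d["K"],d["camera_from_world"].round(3))
E
```

```text
{'clock': 0.0, 'qpos': array([-1.33801368e+00,  2.76606657e-01,  1.50615399e+00,  1.41323247e-05,
        1.36068381e+00, -1.21018967e-01]), 'qd': array([-0.00064122,  0.0018904 ,  0.00040412, -0.00054104, -0.00111831,
       -0.00217607]), 'effort': array([-5.68685173e-04, -4.16775405e+01, -2.45807165e+01, -1.78499517e-04,
        1.09986356e-02,  1.44139079e-05]), 'position': array([ 0.19908411, -0.53886851,  0.23042474]), 'ee_rot': array([-9.24843709e-04,  9.84393653e-01,  1.75978065e-01, -4.48156386e-05]), 'contact_force': array([-0.22046382,  0.11237938,  0.53093343]), 'moment': array([-0.01063801,  0.02695783,  0.0046317 ]), 'gripper_force': 0.0, 'width': 0.08533070961885345} 0.0187
[[545.31622952   0.         279.09786576]
 [  0.         545.31622952 220.0266733 ]
 [  0.           0.           1.        ]] [[-0.025 -1.    -0.007  0.094]
 [ 0.994 -0.026  0.108 -0.545]
 [-0.108 -0.005  0.994 -1.185]
 [ 0.     0.     0.     1.   ]]
[[395.59017565   0.         285.3796091 ]
 [  0.         395.59017565 205.3796494 ]
 [  0.           0.           1.        ]] [[ 0.998 -0.059  0.01  -0.521]
 [ 0.034  0.687  0.726 -0.096]
 [-0.049 -0.724  0.688 -0.779]
 [ 0.     0.     0.     1.   ]]
```

View pics/top0.png

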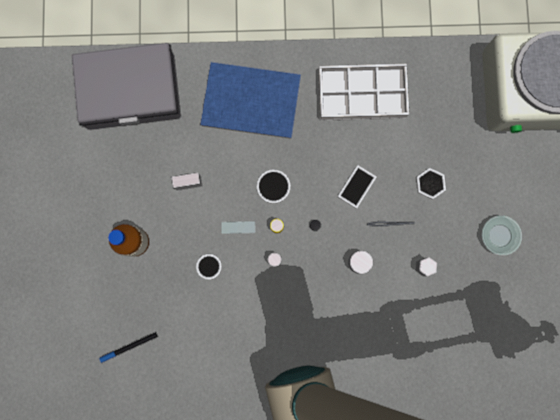

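View pics/side0.png

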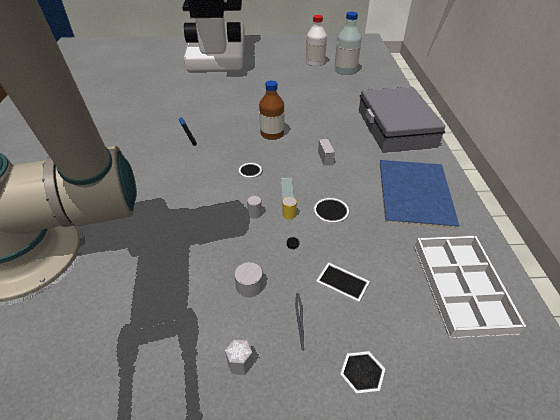

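The top view shows bar (186,180), large holder (273,186), oblong holder (357,186), hex holder (431,183), small round (274,259), large round (361,262), hexagon (428,267), small holder (208,266) and the yellow decoy at (277,225). The side view agrees.

```bash
cat > h.py <<'E'
import numpy as np,cv2
def cast(d,uv,z):
    uv=np.atleast_2d(uv).astype(float);K=d["K"];T=d["camera_from_world"];R=T[:3,:3];c=-R.T@T[:3,3]
    r=np.c_[(uv[:,0]-K[0,2])/K[0,0],-(uv[:,1]-K[1,2])/K[1,1],-np.ones(len(uv))]@R
    return (c+r*((z-c[2])/r[:,2])[:,None])[:,:2]
def proj(d,p):
    q=d["camera_from_world"]@np.r_[p,1];K=d["K"]
    return np.array([K[0,2]-K[0,0]*q[0]/q[2],K[1,2]+K[1,1]*q[1]/q[2]])
S={"bar":(186,180,.04),"lh":(273,186,.006),"bh":(357,186,.006),"hh":(431,183,.006),"sm":(274,259,.04),"lg":(361,262,.04),"hex":(428,267,.04),"sh":(208,266,.006)}
def blobs(d,seeds,th=150,win=26):
    g=d["color"].min(2); out={}
    for n,(u,v,z) in seeds.items():
        m=np.zeros(g.shape,np.uint8); u,v=int(u),int(v);s=np.s_[v-win:v+win,u-win:u+win]; m[s]=(g[s]>th)*255
        cs=cv2.findContours(m,cv2.RETR_EXTERNAL,cv2.CHAIN_APPROX_NONE)[0]
        if not cs: print(n,"none");continue
        c=max(cs,key=cv2.contourArea)[:,0]
        P=cast(d,c,z); r=cv2.minAreaRect((P*1000).astype(np.float32))
        f=np.zeros_like(m);cv2.drawContours(f,[c[:,None]],-1,255,-1);M=cv2.moments(f,True)
        ctr=cast(d,[M["m10"]/M["m00"],M["m01"]/M["m00"]],z)[0]
        print(n,"rect c",np.round(r[0],1),"size",np.round(r[1],1),"ang",round(r[2],1),"moment c",np.round(ctr*1000,1)); out[n]=ctr
    return out
E
python3 - <<'E'
from h import *
d=dict(np.load("top0.npz"))
R=d["camera_from_world"];print("cam",-R[:3,:3].T@R[:3,3])
for n,(u,v,z) in S.items(): print(n,d["color"][v,u],d["color"][v+15,u+20],round(float(d["depth"][v,u]),4))
for th in(130,190): blobs(d,S,th)
c=d["color"][150:290,160:460,::-1]; cv2.imwrite("pics/c.png",cv2.resize(c,None,fx=2.6,fy=2.6,interpolation=cv2.INTER_CUBIC))
E
```

```text
cam [0.41605265 0.07467489 1.23789754]
bar [199 188 191] [136 137 136] 1.217
lh [33 30 32] [132 132 130] 1.2488
bh [32 32 30] [129 128 128] 1.2471
hh [40 39 38] [131 131 130] 1.2455
sm [218 207 211] [78 79 79] 1.1949
lg [221 214 218] [128 130 129] 1.1937
hex [220 219 222] [127 128 127] 1.192
sh [34 32 33] [132 133 130] 1.2312
bar rect c [643.2 287.1] size [114.5 117. ] ang 89.3 moment c [641.6 283.1]
lh rect c [630.1  92.4] size [158.6  79.7] ang 28.2 moment c [629.7  91.5]
bh rect c [625.1 -98.4] size [116.7 118.5] ang 88.0 moment c [619.5 -95.4]
hh rect c [ 616.4 -281.8] size [102.9  69.5] ang 50.7 moment c [ 617.3 -276.4]
sm rect c [442.4 135.8] size [30.7 69.8] ang 88.9 moment c [440.9 139.8]
lg rect c [450.2 -97.9] size [50.5 50.2] ang 24.5 moment c [450.1 -97.7]
hex rect c [ 422.7 -203.4] size [37.  82.8] ang 87.2 moment c [ 416.3 -197.3]
sh rect c [449.2 242.3] size [60.9 56.2] ang 88.5 moment c [449.9 242.2]
bar rect c [642.4 287.5] size [20.9 55.8] ang 7.6 moment c [644.5 284.3]
lh rect c [629.1  92.5] size [73.3 74.2] ang 88.5 moment c [629.3  92. ]
bh rect c [623.6 -99.2] size [50.6 85.2] ang 56.1 moment c [623.5 -99.2]
hh rect c [ 626.2 -269. ] size [67.7 60.6] ang 61.3 moment c [ 626.3 -268.8]
sm rect c [459.8  92.7] size [24.1 24.1] ang 88.5 moment c [460.6  93.4]
lg rect c [449.6 -96.5] size [43.8 43.9] ang 87.7 moment c [450.1 -96.8]
hex rect c [ 436.4 -242.6] size [35.7 33.6] ang 51.0 moment c [ 436.3 -242.2]
sh rect c [449.2 242.3] size [52.1 51.7] ang 88.6 moment c [449.5 242.5]
```

View pics/c.png

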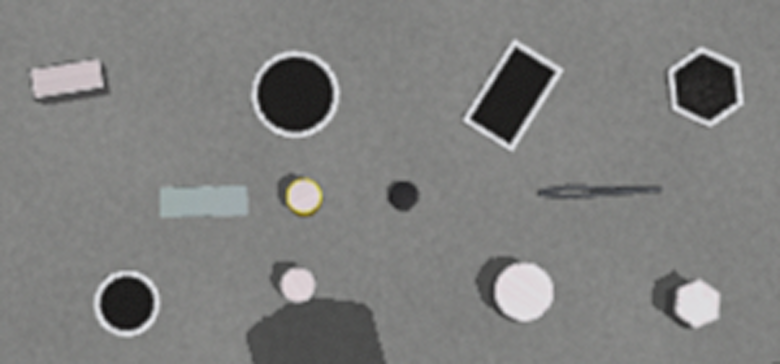

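```bash
python3 - <<'E'
from h import *
d=dict(np.load("top0.npz"))
S2={k:v for k,v in S.items()}; S2["sm"]=(274,259,.04);S2["decoy"]=(277,225,.04)
for th,w in((155,26),(170,26),(170,18)): print(th); blobs(d,S2 if w>20 else {k:S2[k] for k in("sm","hex","decoy","bar")},th,w)
# hex orientation: vertex direction by 6-fold Fourier of contour radius
g=d["color"].min(2)
for n in("hex","hh"):
    u,v,z=S[n];m=np.zeros_like(g);s=np.s_[v-20:v+20,u-20:u+20];m[s]=(g[s]>160)*255
    c=max(cv2.findContours(m,0,1)[0],key=cv2.contourArea)[:,0];P=cast(d,c,z);P=P-P.mean(0)
    a=np.arctan2(P[:,1],P[:,0]);r=np.hypot(*P.T);print(n,"vertex ang",np.degrees(np.angle((r*np.exp(6j*a)).sum()))/6)
# side view check
e=dict(np.load("side0.npz"))
seeds={}
for n,p in dict(bar=(.642,.286,.04),lh=(.629,.092,.006),bh=(.6235,-.099,.006),hh=(.626,-.269,.006),sm=(.460,.093,.04),lg=(.450,-.097,.04),hex=(.436,-.242,.04),sh=(.4495,.2425,.006)).items():
    q=proj(e,p); seeds[n]=(q[0],q[1],p[2]); print(n,q.round(1))
print("side");blobs(e,seeds,165,30)
m=cv2.inRange(cv2.cvtColor(d["color"],cv2.COLOR_RGB2HSV),(100,150,60),(125,255,255))[220:260,100:140]
y,x=np.nonzero(m);print("cap",cast(d,[x.mean()+100,y.mean()+220],.15))
E
```

```text
155
bar rect c [642.7 287.1] size [25.4 58.7] ang 8.1 moment c [642.4 287. ]
lh rect c [630.2  92.5] size [77.8 76.5] ang 88.5 moment c [629.4  92.1]
bh rect c [623.8 -99.2] size [52.8 87.9] ang 56.1 moment c [623.5 -99.3]
hh rect c [ 626.5 -268.6] size [63.8 69.5] ang 88.5 moment c [ 626.6 -268.8]
sm rect c [460.4  93.2] size [26.4 27.9] ang 43.6 moment c [460.7  93.1]
lg rect c [449.6 -97.6] size [45.9 48.2] ang 87.7 moment c [450.1 -97.5]
hex rect c [ 437.1 -242.4] size [34.9 39.4] ang 86.8 moment c [ 436.4 -242.8]
sh rect c [449.2 242.3] size [56.6 56.2] ang 88.6 moment c [449.6 242.6]
decoy rect c [535.7  86.4] size [24.3 22.2] ang 88.5 moment c [535.7  86.5]
170
bar rect c [643.3 287.7] size [23.5 57. ] ang 7.6 moment c [642.5 287.5]
lh rect c [629.   91.4] size [75.6 74.2] ang 88.5 moment c [629.3  92. ]
bh rect c [623.5 -99.5] size [51.5 86.8] ang 56.1 moment c [623.4 -99.3]
hh rect c [ 626.5 -268.6] size [69.8 62.6] ang 2.3 moment c [ 626.3 -268.8]
sm rect c [459.9  93.7] size [26.3 24.1] ang 88.5 moment c [460.3  93.2]
lg rect c [449.6 -97.6] size [45.9 48.2] ang 87.7 momen
[... 681 characters left out ...]
.9]
sm [254.  199.6]
lg [248.5 272.2]
hex [238.4 350.2]
sh [250.2 168.8]
side
bar rect c [640.4 284.5] size [22.4 57.5] ang 8.3 moment c [640.8 284.3]
lh rect c [628.1  90.8] size [72.8 76.2] ang 87.1 moment c [627.8  89.7]
bh rect c [622.  -99.9] size [52.5 86.6] ang 56.1 moment c [ 622.4 -101. ]
hh rect c [ 625.1 -268.7] size [70.9 62.5] ang 62.7 moment c [ 624.9 -270.3]
sm rect c [460.  92.] size [25.3 25.6] ang 89.3 moment c [459.7  92.3]
lg rect c [449.4 -98.4] size [47.2 46.9] ang 57.0 moment c [449.1 -98.9]
hex rect c [ 435.5 -242.7] size [35.  37.8] ang 21.9 moment c [ 435.5 -242.9]
sh rect c [448.9 240.1] size [51.3 54.4] ang 87.3 moment c [448.7 239.8]
cap [[0.50886526 0.40760426]]
```

Request:
send_rows:
  xyz:
    - [0.0237,0.0296,-0.013]
    - [0.0237,0.0296,-0.013]
    - [0.0237,0.0296,-0.013]
    - [0.0237,0.0296,-0.013]
    - [0.0237,0.0296,-0.013]
    - [0.0237,0.0296,-0.013]
    - [0.0237,0.0296,-0.013]
    - [0.0237,0.0296,-0.013]
    - [0.0237,0.0296,-0.013]
    - [0.0237,0.0296,-0.013]
    - [0,0,0]
    - [0,0,0]
  delta_rot:
    - [0,0,3.07]
    - [0,0,3.07]
    - [0,0,3.07]
    - [0,0,3.07]
    - [0,0,3.07]
    - [0,0,3.07]
    - [0,0,3.07]
    - [0,0,3.07]
    - [0,0,3.07]
    - [0,0,3.07]
    - [0,0,0]
    - [0,0,0]
  gripper: 0.07
  force: 60

```text
clock: 1.3
position: [0.4361, -0.2427, 0.1008]
ee_rot: [-0.0, 0.902, 0.431, -0.001]
contact_force: [0.2, -0.3, 0.3]
width: 0.0702
gripper_force: 0.0
```

```bash
python3 - <<'E'
from rig import readout,viewer
from h import *
from scipy.spatial.transform import Rotation as R
s=readout.get_state();r=R.from_quat(np.roll(s["ee_rot"],-1)).as_matrix();print(s["position"],np.degrees(np.arctan2(r[1,1],r[0,1])),r[:,2],s["contact_force"])
d=viewer.get_image("wrist");cv2.imwrite("pics/w1.png",d["color"][:,:,::-1]);
q=proj(d,(.436,-.243,.04));print(q);np.savez("w1.npz",**d)
blobs(d,{"hex":(*q,.04)},165,120)
E
```

```text
[ 0.43614316 -0.24265768  0.10078862] -38.91329299427371 [-1.40525747e-03  3.98845287e-04 -9.99998933e-01] [ 0.23708435 -0.33733067  0.30566458]
[280.99024231 221.5429841 ]
hex rect c [ 435.1 -241.2] size [41.3 36.1] ang 52.2 moment c [ 435.5 -241.1]
```

View pics/w1.png

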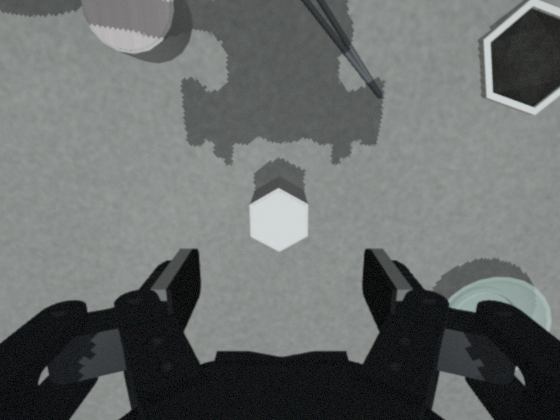

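The wrist view shows the hexagon (280,220) centred with two flats facing the fingers.

Request:
send_rows:
  xyz:
    - [0,0.0005,-0.02]
    - [0,0,-0.02]
    - [0,0,-0.02]
    - [0,0,-0.016]
    - [0,0,-0.009]
    - [0,0,-0.004]
    - [0,0,0]
  delta_rot:
    - [0,0,0]
    - [0,0,0]
    - [0,0,0]
    - [0,0,0]
    - [0,0,0]
    - [0,0,0]
    - [0,0,0]

```text
clock: 2.05
position: [0.436, -0.2436, 0.0124]
ee_rot: [0.0, 0.903, 0.43, -0.0]
contact_force: [0.3, 0.2, 0.5]
width: 0.0703
gripper_force: 0.0
```

Request:
send_rows:
  xyz:
    - [0,0,0]
    - [0,0,0]
    - [0,0,0]
    - [0,0,0]
    - [0,0,0]
    - [0,0,0]
    - [0,0,0]
    - [0,0,0]
  delta_rot:
    - [0,0,0]
    - [0,0,0]
    - [0,0,0]
    - [0,0,0]
    - [0,0,0]
    - [0,0,0]
    - [0,0,0]
    - [0,0,0]
  gripper: 0.02
  force: 60

```text
clock: 2.85
position: [0.4363, -0.243, 0.0132]
ee_rot: [0.0, 0.903, 0.43, 0.0]
contact_force: [-1.3, 0.5, 6.3]
width: 0.0351
gripper_force: 61.4
```

Request:
send_rows:
  xyz:
    - [0,0,0.01]
    - [0,0,0.02]
    - [0,0,0.02]
    - [0.015,-0.002,0.01]
    - [0.03,-0.004,0]
    - [0.035,-0.005,0]
    - [0.035,-0.005,0]
    - [0.035,-0.005,0]
    - [0.025,-0.004,0]
    - [0.015,-0.0015,0]
    - [0,0,0]
    - [0,0,0]
  delta_rot:
    - [0,0,0]
    - [0,0,0]
    - [0,0,0]
    - [0,0,0]
    - [0,0,2]
    - [0,0,2]
    - [0,0,2]
    - [0,0,2]
    - [0,0,2]
    - [0,0,1.3]
    - [0,0,0]
    - [0,0,0]

```text
clock: 4.05
position: [0.6251, -0.2688, 0.0716]
ee_rot: [-0.001, 0.856, 0.517, -0.001]
contact_force: [-0.8, 0.8, -4.4]
width: 0.035
gripper_force: 60.7
```

```bash
python3 - <<'E'
from rig import readout,viewer
from h import *
d=viewer.get_image("wrist");cv2.imwrite("pics/w2.png",d["color"][:,:,::-1])
q=proj(d,(.626,-.2695,.006));print(q,readout.get_state()["position"])
d=viewer.get_image("side");cv2.imwrite("pics/s2.png",cv2.resize(d["color"][300:420,250:450,::-1],None,fx=3,fy=3))
E
```

```text
[282.39490535 218.90617596] [ 0.62470106 -0.26878207  0.07172684]
```

View pics/w2.png

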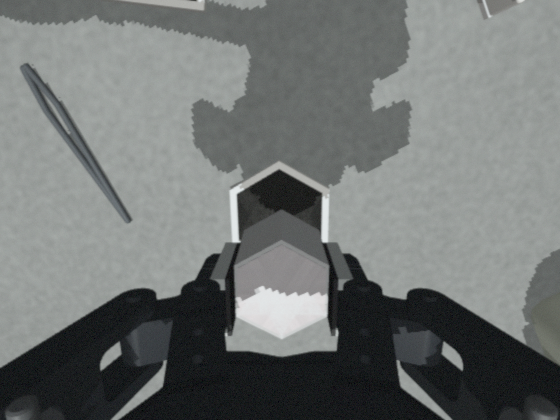

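Request:
send_rows:
  xyz:
    - [0.001,-0.0007,-0.01]
    - [0,0,-0.015]
    - [0,0,-0.014]
    - [0,0,-0.008]
    - [0,0,-0.004]
    - [0,0,-0.0015]
    - [0,0,-0.001]
    - [0,0,-0.001]
    - [0,0,0]
  delta_rot:
    - [0,0,0]
    - [0,0,0]
    - [0,0,0]
    - [0,0,0]
    - [0,0,0]
    - [0,0,0]
    - [0,0,0]
    - [0,0,0]
    - [0,0,0]

```text
clock: 5.05
position: [0.6275, -0.2702, 0.0182]
ee_rot: [0.0, 0.856, 0.517, 0.0]
contact_force: [0.4, 1.5, -3.4]
width: 0.035
gripper_force: 60.8
```

Request:
send_rows:
  xyz:
    - [0,0,-0.001]
    - [0,0,-0.001]
    - [0,0,0]
    - [0,0,0]
  delta_rot:
    - [0,0,0]
    - [0,0,0]
    - [0,0,0]
    - [0,0,0]

```text
clock: 5.45
position: [0.6274, -0.2702, 0.0162]
ee_rot: [0.0, 0.856, 0.517, 0.0]
contact_force: [0.8, 0.7, -0.9]
width: 0.0343
gripper_force: 60.9
```

Request:
send_rows:
  xyz:
    - [0,0,-0.0005]
    - [0,0,0]
  delta_rot:
    - [0,0,0]
    - [0,0,0]

```text
clock: 5.65
position: [0.6275, -0.2702, 0.0162]
ee_rot: [0.0, 0.856, 0.517, 0.0]
contact_force: [-1.7, 0.5, 4.3]
width: 0.0354
gripper_force: 61.8
```

Request:
send_rows:
  xyz:
    - [0,0,0]
    - [0,0,0]
    - [0,0,0]
    - [0,0,0]
    - [0,0,0]
    - [0,0,0.01]
    - [0,0,0.02]
    - [0,0,0.03]
    - [0,0,0.03]
  delta_rot:
    - [0,0,0]
    - [0,0,0]
    - [0,0,0]
    - [0,0,0]
    - [0,0,0]
    - [0,0,0]
    - [0,0,0]
    - [0,0,0]
    - [0,0,0]
  gripper: 0.06

```text
clock: 6.55
position: [0.627, -0.2701, 0.1066]
ee_rot: [-0.0, 0.856, 0.517, -0.0]
contact_force: [-0.5, 0.7, 0.3]
width: 0.0599
gripper_force: 0.0
```

Request:
send_rows:
  xyz:
    - [0.001,0.03,0]
    - [0.001,0.045,0]
    - [0.001,0.05,0]
    - [0.001,0.05,0]
    - [0.001,0.05,0]
    - [0.001,0.05,0]
    - [0.001,0.05,0]
    - [0.001,0.05,0]
    - [0.001,0.05,0]
    - [0.001,0.05,0]
    - [0.001,0.04,0]
    - [0.001,0.03,0]
  delta_rot:
    - [0,0,2.97]
    - [0,0,2.97]
    - [0,0,2.97]
    - [0,0,2.97]
    - [0,0,2.97]
    - [0,0,2.97]
    - [0,0,2.97]
    - [0,0,2.97]
    - [0,0,2.97]
    - [0,0,2.97]
    - [0,0,2.97]
    - [0,0,2.97]

```text
clock: 7.75
position: [0.639, 0.278, 0.1063]
ee_rot: [0.0, 0.655, 0.756, 0.001]
contact_force: [0.3, -0.5, 0.0]
width: 0.0603
gripper_force: 0.0
```

Request:
send_rows:
  xyz:
    - [0.003,0.011,0]
    - [0,0,0]
    - [0,0,0]
  delta_rot:
    - [0,0,0]
    - [0,0,0]
    - [0,0,0]

```text
clock: 8.05
position: [0.6423, 0.2845, 0.1054]
ee_rot: [0.0, 0.657, 0.754, -0.0]
contact_force: [-0.0, -0.6, -0.6]
width: 0.0601
gripper_force: 0.0
```

```bash
cat > st.py <<'E'
from rig import readout,viewer
from h import *
from scipy.spatial.transform import Rotation as R
import sys
def st():
    s=readout.get_state();r=R.from_quat(np.roll(s["ee_rot"],-1)).as_matrix();print("tcp",s["position"].round(4),"phi",np.degrees(np.arctan2(r[1,1],r[0,1])).round(2),"zaxis",r[:,2].round(4),"q1,6",s["qpos"][[0,5]].round(2),s["clock"])
def wr(n,p,win=120,th=165):
    d=viewer.get_image("wrist");cv2.imwrite(f"pics/{n}.png",d["color"][:,:,::-1]);q=proj(d,p);print(q)
    blobs(d,{n:(*q,p[2])},th,win)
E
python3 - <<'E'
from st import *
st();wr("bar",(.642,.286,.04))
d=viewer.get_image("top");print("hexagon/holder");blobs(d,{"hex":(430,182,.043)},190,18)
cv2.imwrite("pics/t3.png",cv2.resize(d["color"][155:210,400:460,::-1],None,fx=6,fy=6,interpolation=2))
E
```

```text
tcp [0.6423 0.2845 0.1054] phi 7.85 zaxis [-1.0e-04 -1.2e-03 -1.0e+00] q1,6 [0.32 0.18] 8.05
[279.504344   215.46022401]
bar rect c [642.1 279.3] size [24.8 42.6] ang 7.6 moment c [642.7 278.7]
hexagon/holder
hex rect c [ 617.5 -264. ] size [54.  59.7] ang 61.3 moment c [ 623.8 -268.3]
```

View pics/t3.png

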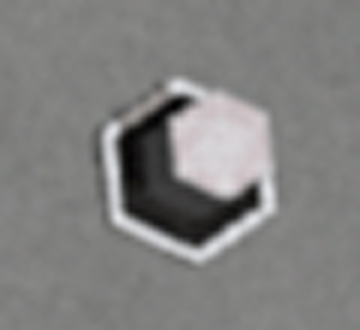

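View pics/bar.png

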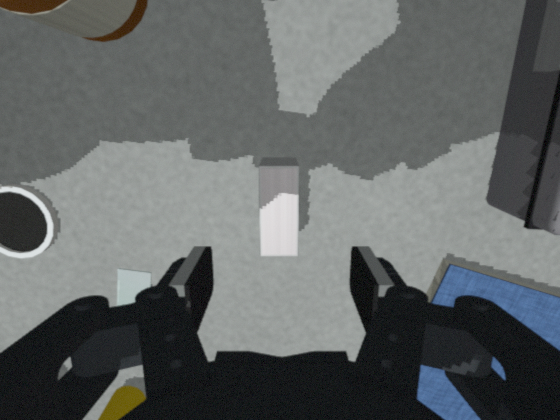

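```bash
python3 - <<'E'
from st import *
d=viewer.get_image("top");c=d["color"].astype(int);m=((c[:,:,0]-c[:,:,1]>3)&(c.min(2)>170)).astype(np.uint8)[165:200,420:455]
y,x=np.nonzero(m);print(len(x),x.mean()+420,y.mean()+165,cast(d,[x.mean()+420,y.mean()+165],.043), "from view",cast(d,[437,178.7],.043))
E
```

```text
179 436.70949720670393 178.3072625698324 [[ 0.630243   -0.27142303]] from view [[ 0.62934352 -0.27201591]]
```

Request:
send_rows:
  xyz:
    - [0,0.002,-0.02]
    - [0,0,-0.025]
    - [0,0,-0.02]
    - [0,0,-0.016]
    - [0,0,-0.009]
    - [0,0,-0.004]
    - [0,0,0]
    - [0,0,0]
  delta_rot:
    - [0,0,0]
    - [0,0,0]
    - [0,0,0]
    - [0,0,0]
    - [0,0,0]
    - [0,0,0]
    - [0,0,0]
    - [0,0,0]

```text
clock: 9.0
position: [0.6429, 0.2878, 0.0123]
ee_rot: [0.0, 0.657, 0.754, 0.001]
contact_force: [0.4, 0.3, 0.7]
width: 0.0603
gripper_force: 0.0
```

Request:
send_rows:
  xyz:
    - [0,0,0]
    - [0,0,0]
    - [0,0,0]
    - [0,0,0]
    - [0,0,0]
    - [0,0,0]
    - [0,0,0]
    - [0,0,0]
  delta_rot:
    - [0,0,0]
    - [0,0,0]
    - [0,0,0]
    - [0,0,0]
    - [0,0,0]
    - [0,0,0]
    - [0,0,0]
    - [0,0,0]
  gripper: 0.01

```text
clock: 9.8
position: [0.6423, 0.288, 0.0122]
ee_rot: [0.0, 0.657, 0.754, 0.0]
contact_force: [-0.9, -0.3, 5.4]
width: 0.024
gripper_force: 60.2
```

Request:
send_rows:
  xyz:
    - [0,0,0.01]
    - [0,0,0.02]
    - [0,0,0.02]
    - [0,0,0.01]
    - [-0.0018,-0.02,0]
    - [-0.0018,-0.04,0]
    - [-0.0018,-0.045,0]
    - [-0.0018,-0.045,0]
    - [-0.0018,-0.045,0]
    - [-0.0018,-0.045,0]
    - [-0.0018,-0.045,0]
    - [-0.0018,-0.04,0]
  delta_rot:
    - [0,0,0]
    - [0,0,0]
    - [0,0,0]
    - [0,0,0]
    - [0,0,3]
    - [0,0,5]
    - [0,0,5]
    - [0,0,5]
    - [0,0,5]
    - [0,0,5]
    - [0,0,5]
    - [0,0,5]

```text
clock: 11.0
position: [0.627, -0.0394, 0.0707]
ee_rot: [-0.0, 0.374, 0.927, -0.0]
contact_force: [0.5, -0.5, -3.3]
width: 0.0243
gripper_force: 59.3
```

Request:
send_rows:
  xyz:
    - [-0.002,-0.03,0]
    - [-0.002,-0.02,0]
    - [-0.001,-0.0125,0]
    - [0,0,0]
    - [0,0,0]
  delta_rot:
    - [0,0,5]
    - [0,0,5.2]
    - [0,0,0]
    - [0,0,0]
    - [0,0,0]

```text
clock: 11.5
position: [0.6226, -0.0989, 0.071]
ee_rot: [-0.0, 0.292, 0.956, 0.0]
contact_force: [0.0, 0.3, -2.6]
width: 0.024
gripper_force: 59.4
```

```bash
python3 - <<'E'
from st import *
st();wr("barh",(.623,-.0995,.006))
E
```

```text
tcp [ 0.6226 -0.0989  0.071 ] phi 56.02 zaxis [-6.0e-04  1.2e-03 -1.0e+00] q1,6 [-0.27 -1.25] 11.5
[278.9674395  217.88347337]
barh rect c [616.4 -95.2] size [52.8 74.2] ang 55.4 moment c [611.5 -92.1]
```

View pics/barh.png

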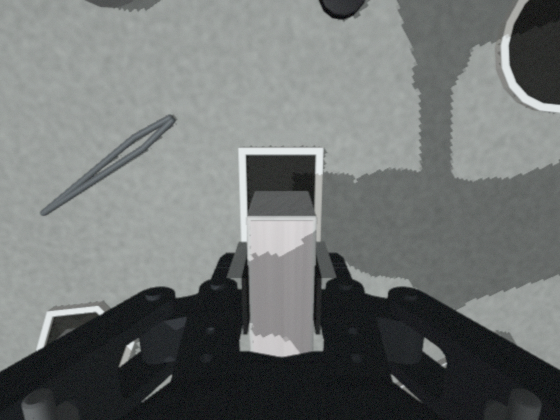

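Request:
send_rows:
  xyz:
    - [0.0005,-0.0005,-0.01]
    - [0,0,-0.015]
    - [0,0,-0.014]
    - [0,0,-0.008]
    - [0,0,-0.004]
    - [0,0,-0.002]
    - [0,0,-0.001]
    - [0,0,-0.001]
    - [0,0,0]
    - [0,0,0]
  delta_rot:
    - [0,0,0]
    - [0,0,0]
    - [0,0,0]
    - [0,0,0]
    - [0,0,0]
    - [0,0,0]
    - [0,0,0]
    - [0,0,0]
    - [0,0,0]
    - [0,0,0]

```text
clock: 12.55
position: [0.6235, -0.1003, 0.0167]
ee_rot: [0.0, 0.291, 0.957, 0.0]
contact_force: [-0.0, -0.1, -3.9]
width: 0.0241
gripper_force: 59.3
```

Request:
send_rows:
  xyz:
    - [0,0,-0.001]
    - [0,0,-0.0008]
    - [0,0,0]
    - [0,0,0]
  delta_rot:
    - [0,0,0]
    - [0,0,0]
    - [0,0,0]
    - [0,0,0]

```text
clock: 12.95
position: [0.6235, -0.1003, 0.0152]
ee_rot: [0.0, 0.291, 0.957, 0.0]
contact_force: [-1.9, -0.8, 2.8]
width: 0.0239
gripper_force: 60.0
```

Request:
send_rows:
  xyz:
    - [0,0,0]
    - [0,0,0]
    - [0,0,0]
    - [0,0,0]
    - [0,0,0]
    - [0,0,0.01]
    - [0,0,0.02]
    - [0,0,0.03]
    - [0,0,0.03]
  delta_rot:
    - [0,0,0]
    - [0,0,0]
    - [0,0,0]
    - [0,0,0]
    - [0,0,0]
    - [0,0,0]
    - [0,0,0]
    - [0,0,0]
    - [0,0,0]
  gripper: 0.055

```text
clock: 13.85
position: [0.6231, -0.1002, 0.1058]
ee_rot: [-0.0, 0.291, 0.957, 0.0]
contact_force: [1.0, 0.6, -0.0]
width: 0.0552
gripper_force: 0.0
```

Request:
send_rows:
  xyz:
    - [-0.02,0,0]
    - [-0.04,0,0]
    - [-0.045,0.001,0]
    - [-0.04,0.001,0]
    - [-0.0285,0,0]
    - [0,0,0]
    - [0,0,0]
  delta_rot:
    - [0,0,0]
    - [0,0,0]
    - [0,0,0]
    - [0,0,0]
    - [0,0,0]
    - [0,0,0]
    - [0,0,0]
  gripper: 0.08

```text
clock: 14.55
position: [0.4503, -0.0985, 0.1056]
ee_rot: [0.001, 0.292, 0.957, 0.0]
contact_force: [-0.5, -1.0, 0.2]
width: 0.08
gripper_force: 0.0
```

```bash
python3 - <<'E'
from st import *
st();wr("lg",(.4497,-.098,.04))
d=viewer.get_image("top");blobs(d,{"lg":(361,262,.04)},165,26)
cv2.imwrite("pics/t4.png",cv2.resize(d["color"][155:220,325:460,::-1],None,fx=5,fy=5,interpolation=2))
E
```

```text
tcp [ 0.4503 -0.0985  0.1056] phi 56.08 zaxis [ 2.6e-03 -7.0e-04 -1.0e+00] q1,6 [-0.37 -1.35] 14.55
[279.56964315 215.12806036]
lg rect c [436.6 -88.9] size [44.  18.6] ang 56.0 moment c [436.5 -89.4]
lg rect c [442.3 -82.5] size [25.7 15.8] ang 5.8 moment c [441.7 -82.6]
```

View pics/t4.png

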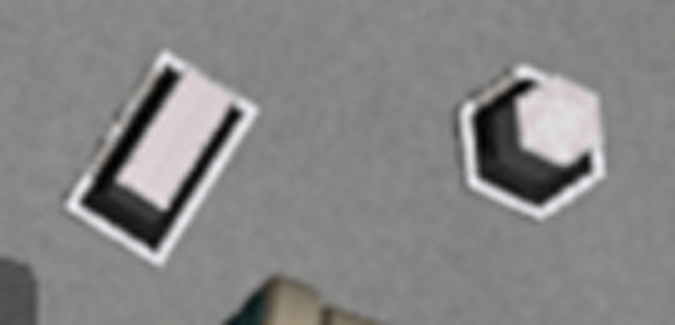

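The bar and hexagon both stand inside their holders' rims (bar centre ≈ (178,140), hexagon ≈ (560,120) in the crop). Next is the large round.

Request:
send_rows:
  xyz:
    - [0,0,-0.02]
    - [0,0,-0.025]
    - [0,0,-0.02]
    - [0,0,-0.016]
    - [0,0,-0.009]
    - [0,0,-0.004]
    - [0,0,0]
    - [0,0,0]
  delta_rot:
    - [0,0,0]
    - [0,0,0]
    - [0,0,0]
    - [0,0,0]
    - [0,0,0]
    - [0,0,0]
    - [0,0,0]
    - [0,0,0]

```text
clock: 15.45
position: [0.4506, -0.0984, 0.011]
ee_rot: [0.001, 0.291, 0.957, 0.0]
contact_force: [-0.5, -0.4, -0.2]
width: 0.0796
gripper_force: 0.0
```

Request:
send_rows:
  xyz:
    - [0,0,0]
    - [0,0,0]
    - [0,0,0]
    - [0,0,0]
    - [0,0,0]
    - [0,0,0]
    - [0,0,0]
    - [0,0,0]
  delta_rot:
    - [0,0,0]
    - [0,0,0]
    - [0,0,0]
    - [0,0,0]
    - [0,0,0]
    - [0,0,0]
    - [0,0,0]
    - [0,0,0]
  gripper: 0.03
  force: 80

```text
clock: 16.25
position: [0.4504, -0.0983, 0.0116]
ee_rot: [0.001, 0.292, 0.957, 0.0]
contact_force: [-0.9, 1.0, 5.4]
width: 0.0481
gripper_force: 81.6
```

```bash
python3 - <<'E'
from st import *
st();d=viewer.get_image("top");print(cast(d,[360.6,183],.043))
E
```

```text
tcp [ 0.4504 -0.0983  0.0116] phi 56.1 zaxis [ 1.8e-03 -4.0e-04 -1.0e+00] q1,6 [-0.37 -1.35] 16.25
[[ 0.62416229 -0.10243559]]
```

Request:
send_rows:
  xyz:
    - [0,0,0.01]
    - [0,0,0.02]
    - [0,0,0.02]
    - [0,0,0.01]
    - [0.0135,0.0145,0]
    - [0.03,0.032,0]
    - [0.033,0.035,0]
    - [0.033,0.035,0]
    - [0.033,0.035,0]
    - [0.022,0.023,0]
    - [0.014,0.015,0]
    - [0,0,0]
  delta_rot:
    - [0,0,0]
    - [0,0,0]
    - [0,0,0]
    - [0,0,0]
    - [0,0,0]
    - [0,0,0]
    - [0,0,0]
    - [0,0,0]
    - [0,0,0]
    - [0,0,0]
    - [0,0,0]
    - [0,0,0]

```text
clock: 17.5
position: [0.6301, 0.0939, 0.0695]
ee_rot: [0.0, 0.29, 0.957, 0.001]
contact_force: [-1.3, -0.6, -6.3]
width: 0.0484
gripper_force: 84.6
```

Request:
send_rows:
  xyz:
    - [0,0,0]
    - [0,0,0]
  delta_rot:
    - [0,0,0]
    - [0,0,0]

```text
clock: 17.7
position: [0.6267, 0.0907, 0.0697]
ee_rot: [-0.001, 0.292, 0.957, -0.001]
contact_force: [-0.3, 0.1, -6.2]
width: 0.048
gripper_force: 84.6
```

Request:
send_rows:
  xyz:
    - [0.0015,0,-0.01]
    - [0,0,-0.015]
    - [0,0,-0.014]
    - [0,0,-0.008]
    - [0,0,-0.004]
    - [0,0,-0.001]
    - [0,0,-0.001]
    - [0,0,0]
    - [0,0,0]
  delta_rot:
    - [0,0,0]
    - [0,0,0]
    - [0,0,0]
    - [0,0,0]
    - [0,0,0]
    - [0,0,0]
    - [0,0,0]
    - [0,0,0]
    - [0,0,0]

```text
clock: 18.6
position: [0.6303, 0.0914, 0.0181]
ee_rot: [0.001, 0.291, 0.957, 0.0]
contact_force: [0.6, 0.4, -6.7]
width: 0.0479
gripper_force: 84.6
```

Request:
send_rows:
  xyz:
    - [0,0,-0.001]
    - [0,0,0]
    - [0,0,0]
  delta_rot:
    - [0,0,0]
    - [0,0,0]
    - [0,0,0]

```text
clock: 18.9
position: [0.6298, 0.0913, 0.0166]
ee_rot: [0.0, 0.291, 0.957, 0.0]
contact_force: [-0.5, -0.7, -6.9]
width: 0.0482
gripper_force: 84.6
```

Request:
send_rows:
  xyz:
    - [0,0,-0.001]
    - [0,0,-0.001]
    - [0,0,0]
    - [0,0,0]
  delta_rot:
    - [0,0,0]
    - [0,0,0]
    - [0,0,0]
    - [0,0,0]

```text
clock: 19.3
position: [0.6299, 0.0913, 0.0147]
ee_rot: [0.0, 0.291, 0.957, 0.0]
contact_force: [-1.0, 0.2, -4.5]
width: 0.0479
gripper_force: 85.5
```

Request:
send_rows:
  xyz:
    - [0,0,-0.0006]
    - [0,0,0]
    - [0,0,0]
  delta_rot:
    - [0,0,0]
    - [0,0,0]
    - [0,0,0]

```text
clock: 19.6
position: [0.6299, 0.0913, 0.0146]
ee_rot: [0.0, 0.291, 0.957, 0.0]
contact_force: [-3.0, -0.6, 2.1]
width: 0.0476
gripper_force: 85.5
```

Request:
send_rows:
  xyz:
    - [0,0,0]
    - [0,0,0]
    - [0,0,0]
    - [0,0,0]
    - [0,0,0]
    - [0,0,0.01]
    - [0,0,0.02]
    - [0,0,0.03]
    - [0,0,0.03]
  delta_rot:
    - [0,0,0]
    - [0,0,0]
    - [0,0,0]
    - [0,0,0]
    - [0,0,0]
    - [0,0,0]
    - [0,0,0]
    - [0,0,0]
    - [0,0,0]
  gripper: 0.075

```text
clock: 20.5
position: [0.6296, 0.0913, 0.1052]
ee_rot: [-0.0, 0.291, 0.957, -0.0]
contact_force: [0.4, 0.6, -0.5]
width: 0.0752
gripper_force: 0.0
```

Request:
send_rows:
  xyz:
    - [-0.02,0,0]
    - [-0.04,0,0]
    - [-0.045,0.001,0]
    - [-0.04,0.0005,0]
    - [-0.025,0,0]
    - [0,0,0]
    - [0,0,0]
    - [0,0,0]
  delta_rot:
    - [0,0,0]
    - [0,0,0]
    - [0,0,0]
    - [0,0,0]
    - [0,0,0]
    - [0,0,0]
    - [0,0,0]
    - [0,0,0]
  gripper: 0.06
  force: 50

```text
clock: 21.3
position: [0.4618, 0.0928, 0.1047]
ee_rot: [0.001, 0.291, 0.957, 0.001]
contact_force: [0.6, 0.1, 0.1]
width: 0.0601
gripper_force: 0.0
```

```bash
python3 - <<'E'
from st import *
st();wr("sm",(.460,.093,.04))
E
```

```text
tcp [0.4618 0.0928 0.1047] phi 56.11 zaxis [ 3.e-03  2.e-04 -1.e+00] q1,6 [ 0.05 -0.93] 21.3
[278.04952563 214.35433433]
sm rect c [534.9  87. ] size [25.2 24.6] ang 9.4 moment c [534.6  87.2]
```

View pics/sm.png

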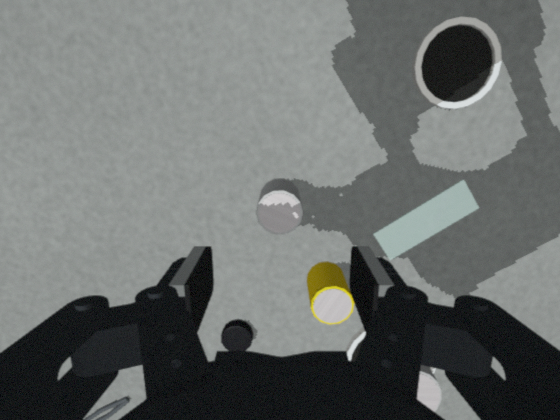

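The small round (280,212) is centred, and the yellow decoy (332,305) is clear of the fingers.

Request:
send_rows:
  xyz:
    - [-0.0015,0,-0.02]
    - [0,0,-0.025]
    - [0,0,-0.02]
    - [0,0,-0.016]
    - [0,0,-0.009]
    - [0,0,-0.003]
    - [0,0,0]
    - [0,0,0]
  delta_rot:
    - [0,0,0]
    - [0,0,0]
    - [0,0,0]
    - [0,0,0]
    - [0,0,0]
    - [0,0,0]
    - [0,0,0]
    - [0,0,0]

```text
clock: 22.15
position: [0.4592, 0.0928, 0.0115]
ee_rot: [0.001, 0.291, 0.957, 0.0]
contact_force: [0.4, 0.7, 0.6]
width: 0.06
gripper_force: 0.0
```

Request:
send_rows:
  xyz:
    - [0,0,0]
    - [0,0,0]
    - [0,0,0]
    - [0,0,0]
    - [0,0,0]
    - [0,0,0]
    - [0,0,0]
    - [0,0,0]
  delta_rot:
    - [0,0,0]
    - [0,0,0]
    - [0,0,0]
    - [0,0,0]
    - [0,0,0]
    - [0,0,0]
    - [0,0,0]
    - [0,0,0]
  gripper: 0.015
  force: 50

```text
clock: 22.95
position: [0.4588, 0.0929, 0.0117]
ee_rot: [0.001, 0.291, 0.957, 0.0]
contact_force: [-1.0, -0.7, 6.6]
width: 0.0288
gripper_force: 49.1
```

Request:
send_rows:
  xyz:
    - [0,0,0.01]
    - [0,0,0.02]
    - [0,0,0.02]
    - [0,0,0.01]
    - [-0.001,0.0135,0]
    - [-0.002,0.03,0]
    - [-0.002,0.035,0]
    - [-0.002,0.035,0]
    - [-0.0015,0.022,0]
    - [-0.001,0.013,0]
    - [0,0,0]
    - [0,0,0]
  delta_rot:
    - [0,0,0]
    - [0,0,0]
    - [0,0,0]
    - [0,0,0]
    - [0,0,0]
    - [0,0,0]
    - [0,0,0]
    - [0,0,0]
    - [0,0,0]
    - [0,0,0]
    - [0,0,0]
    - [0,0,0]

```text
clock: 24.15
position: [0.4482, 0.2408, 0.0703]
ee_rot: [-0.0, 0.291, 0.957, -0.001]
contact_force: [-0.1, -1.0, -2.8]
width: 0.0284
gripper_force: 49.8
```

Request:
send_rows:
  xyz:
    - [0,0,0]
    - [0,0,0]
  delta_rot:
    - [0,0,0]
    - [0,0,0]

```text
clock: 24.35
position: [0.4488, 0.2403, 0.0709]
ee_rot: [-0.0, 0.292, 0.956, -0.0]
contact_force: [-0.0, -0.3, -2.8]
width: 0.0287
gripper_force: 49.8
```

```bash
python3 - <<'E'
from st import *
st();wr("smh",(.4492,.2414,.006))
E
```

```text
tcp [0.4488 0.2403 0.0709] phi 56.03 zaxis [-3.e-04 -4.e-04 -1.e+00] q1,6 [ 0.35 -0.62] 24.35
[281.37562711 216.36841559]
smh rect c [427.8 224.5] size [109.9 129.5] ang 56.0 moment c [405.8 221.7]
```

View pics/smh.png

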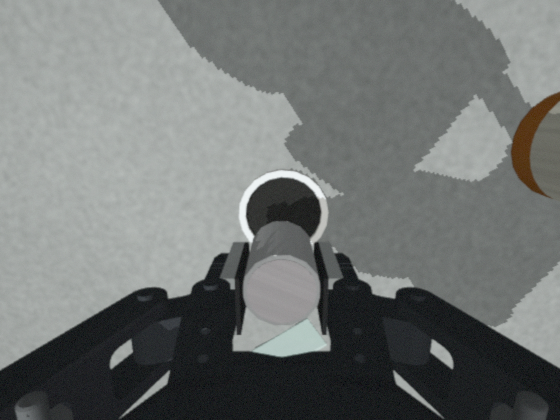

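The small round is held upright above its holder (283,212).

Request:
send_rows:
  xyz:
    - [0.0005,0.001,-0.01]
    - [0,0,-0.015]
    - [0,0,-0.014]
    - [0,0,-0.008]
    - [0,0,-0.004]
    - [0,0,-0.002]
    - [0,0,-0.001]
    - [0,0,-0.001]
    - [0,0,0]
    - [0,0,0]
  delta_rot:
    - [0,0,0]
    - [0,0,0]
    - [0,0,0]
    - [0,0,0]
    - [0,0,0]
    - [0,0,0]
    - [0,0,0]
    - [0,0,0]
    - [0,0,0]
    - [0,0,0]

```text
clock: 25.4
position: [0.4495, 0.2424, 0.0162]
ee_rot: [0.0, 0.291, 0.957, 0.0]
contact_force: [-0.1, 0.3, -2.1]
width: 0.0287
gripper_force: 49.8
```

Request:
send_rows:
  xyz:
    - [0,0,-0.001]
    - [0,0,-0.0008]
    - [0,0,0]
    - [0,0,0]
  delta_rot:
    - [0,0,0]
    - [0,0,0]
    - [0,0,0]
    - [0,0,0]

```text
clock: 25.8
position: [0.4495, 0.2424, 0.0147]
ee_rot: [0.0, 0.291, 0.957, 0.0]
contact_force: [-1.6, -0.7, 5.3]
width: 0.0285
gripper_force: 50.4
```

Contact. Release, lift, and back off so the cameras can see.

Request:
send_rows:
  xyz:
    - [0,0,0]
    - [0,0,0]
    - [0,0,0]
    - [0,0,0]
    - [0,0,0]
    - [0,0,0.01]
    - [0,0,0.02]
    - [0,0,0.03]
    - [0,0,0.03]
    - [0,0,0.03]
  delta_rot:
    - [0,0,0]
    - [0,0,0]
    - [0,0,0]
    - [0,0,0]
    - [0,0,0]
    - [0,0,0]
    - [0,0,0]
    - [0,0,0]
    - [0,0,0]
    - [0,0,0]
  gripper: 0.06

```text
clock: 26.8
position: [0.4492, 0.2423, 0.136]
ee_rot: [0.0, 0.291, 0.957, 0.0]
contact_force: [1.5, -0.3, -0.4]
width: 0.0599
gripper_force: 0.0
```

Request:
send_rows:
  xyz:
    - [-0.01,-0.02,0.02]
    - [-0.01,-0.04,0.02]
    - [-0.01,-0.04,0.02]
    - [-0.01,-0.04,0.02]
    - [-0.01,-0.04,0]
    - [-0.01,-0.04,0]
    - [-0.01,-0.04,0]
    - [-0.01,-0.03,0]
    - [-0.01,-0.02,0]
    - [0,0,0]
    - [0,0,0]
    - [0,0,0]
  delta_rot:
    - [0,0,0]
    - [0,0,0]
    - [0,0,0]
    - [0,0,0]
    - [0,0,0]
    - [0,0,0]
    - [0,0,0]
    - [0,0,0]
    - [0,0,0]
    - [0,0,0]
    - [0,0,0]
    - [0,0,0]

```text
clock: 28.0
position: [0.3596, -0.0669, 0.2144]
ee_rot: [0.0, 0.291, 0.957, 0.0]
contact_force: [-0.4, 0.6, -0.5]
width: 0.0598
gripper_force: 0.0
```

```bash
python3 - <<'E'
from st import *
st();d=viewer.get_image("top");c=d["color"].astype(int);m=((c[:,:,0]-c[:,:,1]>3)&(c.min(2)>150)).astype(np.uint8)
H=dict(large=(.6288,.0912),small=(.4492,.2414),hex=(.626,-.2693),bar=(.623,-.0997))
for n,p in H.items():
    u,v=proj(d,(*p,.043)).astype(int);w=np.zeros_like(m);w[v-20:v+20,u-20:u+20]=m[v-20:v+20,u-20:u+20]
    k,l,s,ct=cv2.connectedComponentsWithStats(w);i=1+np.argmax(s[1:,4]);q=cast(d,ct[i],.043)[0];print(n,s[i,4],q.round(4),"off mm",(1000*(q-p)).round(1))
cv2.imwrite("pics/t9.png",cv2.resize(d["color"][150:290,90:460,::-1],None,fx=2.1,fy=2.1,interpolation=2))
E
```

```text
tcp [ 0.3596 -0.0669  0.2144] phi 56.15 zaxis [ 8.e-04  5.e-04 -1.e+00] q1,6 [-0.38 -1.36] 28.0
large 364 [0.6295 0.0927] off mm [0.7 1.5]
small 131 [0.4509 0.2426] off mm [1.7 1.2]
hex 188 [ 0.6303 -0.271 ] off mm [ 4.3 -1.7]
bar 282 [ 0.6258 -0.1003] off mm [ 2.8 -0.6]
```

View pics/t9.png

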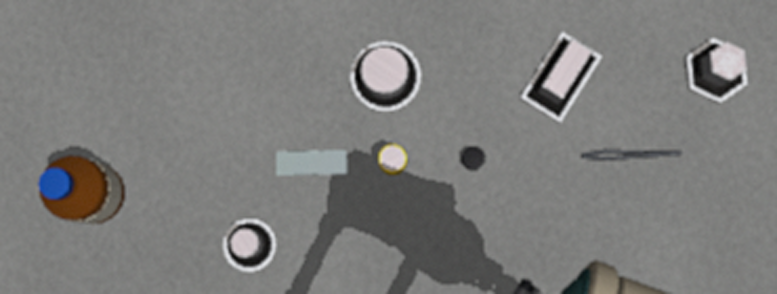

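All four stand in their holders within 5 mm of centre, at (385,72), (565,68), (727,60) and (245,243) in the crop. The bottle and decoy have not moved.

```bash
python3 -c "
from rig import order
print(order.sign_off())"
```

```text
the job is handed in; nothing more can be done
None
```

I set all four specimens into their matching holders, each within about 5 mm of the holder's centre by the top camera, left the bottle and the yellow look-alike where they were, and handed the job in at about 28 s on the robot clock; the sign-off gave no verdict back.

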